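# Aim the inspection light and hold up the moulding frame

### The arm

A 7-joint arm with a two-finger parallel gripper is mounted at the origin on the work surface. World frame = base frame: x ahead of the robot, y to its left, z up, the work surface at z = 0. Lengths are in mm, angles in rad, forces in N, time in s.
With the tool pointing down it reaches from about 350 to 900 mm from the base axis. Payload 8.1 kg.
Tool frame: the origin (TCP) lies at the very end of the fingers, on their centre line; the grasp point (between the pads) lies 19 mm behind it; z points along the fingers, y is the direction in which the jaws open and shut (so a half turn about z gives the same grasp; the last joint's range is limited). The gripper opens to 85 mm and grips with 20 to 120 N. Pads are 22 mm wide; open, the fingers measure 114 mm over their backs; the gripper's body (76 mm by 85 mm) begins 54 mm behind the grasp point. The pads swing forward as they close: fully open they stand 13 mm farther back than shut.
Start: joints at [1.058, 0.434, 0.025, 1.573, -0.012, 1.134, -0.075], TCP at [248.995, -573.274, 231.323] pointing down, gripper open.
Joint ranges: [-2.62, 2.62], [-0.44, 2.09], [-1.27, 1.32], [0.08, 2.57], [-1.32, 4.46], [0.12, 2], [-2.74, 2.74]. Speed limits (rad/s): [2.22, 2.22, 3.01, 3.01, 3.14, 3.14, 3.14].

### API

Orientations are given as a unit quaternion [x, y, z, w].
In Python, from workcell import * gives the robot as it stands. The module is installed in compiled form; this text tells all that it offers.
- The arm moves only by the shell command python3 -m inch 'ROWS' [FORCE]. ROWS is JSON, a list of rows, each a list of 7 numbers: the turn, a rotation vector about the world's x, y, z in rad, then the shift along the world's x, y, z in mm, then the opening, from 0 (shut) to 1 (fully open). In form: [[rx, ry, rz, tx, ty, tz, claw], ...]. A call has 1 to 12 rows; each row is the pose to reach, as a shift and turn from the pose commanded when the call began; what a row does not reach only later rows make up. A row lasts 1/10 s, in which the tool goes at most 50 mm and 8.59 degrees, less where a joint would pass 70% of its speed; a pose out of reach is approached as far as the arm can. A call with a gripper value outside its range is refused whole. The fingers move at their own pace and stop on an object; FORCE is the grip in N (left out, the last holds). Time passes only in rows, so rows that repeat a pose let the fingers close. It gives the time, the measured TCP pose, the force and the opening at its end, in the units of the state.
- observe(): the state, without advancing time (a new reading comes with each control period).
- camera(name): name is "side" or "top" or "wrist"; returns a dict with "pixels" (400x640x3 uint8, red, green, blue), "mtx" (3x3 intrinsics, pixels), "extrinsics" (4x4, takes a point from world to camera coordinates). Camera axes: x right, y down, z forward; pixel columns grow to the right and rows downward; lengths in mm; the calibration is good to about 2 mm. A picture is of the moment at which its call begins. There is no depth.
- close_job(): hands the job in, once; it reports no verdict.
Trained networks look in the newest picture that a camera, given by its name, has taken for a name from the list of things; names that differ only in an ending like _2 or _b are one class to them, and where a whole thing is asked for, a point or a joint stands for the part that bears it (a point fixed in the world has none). Each returns a list of dicts, best first, with "p" (0 to 1); they miss things now and then, are a little off and sometimes report something else, mostly with a low value. They report only what shows in the picture. A call takes as long as a camera call.
- outline_of(camera, query): "mask" (400x640 bool, what is visible of it) and "bbox" ([left, top, right, bottom] in pixels, round what is visible of it).
The state is a dict: "t": time; "joint_pos": joint angles; "qd": joint speeds; "joint_efforts": joint torques, N m; "eef_pos": TCP position; "eef_rot": TCP orientation; "force": force on the tool from outside, world axes, zero at the start; "moment": the same for the moment, N m; "opening": finger opening in mm.
Only numpy, scipy, OpenCV 4.12 (cv2) and the standard library are available. Lean on these libraries where they do the work, as an engineer would, in place of code of your own. Each camera call takes 0.05 s, during which the arm holds its last target.

### The job

In this seaweed-sheet workshop a dark wooden moulding frame is to be shown under the inspection light: first swivel the light so that it faces the middle of the frame and tilt its panel to 45 degrees forward of upright, and let go of it. Then take the frame by its pale grip bar, lift it straight up off its mat, keeping it level, and finish holding it steady and level about 10 cm above the mat, still in front of the light, without putting it down or letting go. Leave all the other things on the table where they are.

Things in the scene. Friction and masses are not known exactly. Their poses are not given: they have to be found in the camera images.
- board: pale wooden draining board, 300 x 280 mm, 20 mm thick, fixed to the table; a bamboo mat lies on it, whose top is 26 mm above the table. Four pairs of dark cleats, 12 mm higher than the mat, stand round the frame's corners with 4 mm of play. Origin: centre of the underside; x along its 300 mm side, z up. It may stand on the robot's left or right
- frame: dark wooden moulding frame, loose, outside 240 (its x) x 220 (its y) x 30 mm high, rails 20 mm wide, about 0.2 to 0.45 kg, its weight in its middle; it lies on the mat inside the cleats. A pale wooden grip bar crosses over its middle along x, 240 mm long, 22 mm wide (along y), from 38 to 62 mm above the frame's underside, open beneath between the end rails, with 79 mm of free space on either side of it inside the frame. Origin: centre of the frame's underside; z up
- frame_grip (a point): middle of the pale grip bar, 50 mm above the frame's underside; axes as the frame's
- lamp: inspection light, fixed to the table: a dark steel disc foot 160 mm across and 22 mm high, a thin column, and a blue panel 180 mm wide, 75 mm tall and 16 mm thick with a white light face on its front. Origin: centre of the foot's underside, on the upright swivel axis; it is never turned itself
- lamp_swivel (a joint): angle of the light about its upright column axis (which passes through lamp), rad: at 0 the light face looks towards -x of the world, growing counterclockwise seen from above (+1.57 looks towards -y); range -2.3 to 2.3, friction 0.25 N m, stays where left
- lamp_tilt (a joint): tilt of the panel about its level hinge, rad: 0 upright (light looks level), growing as the panel's top leans forward, to the side the light face looks; 1.57 would look straight down; 0.785 is 45 degrees; range -0.1 to 1.5, friction 0.4 N m, stays where left
- lamp_pivot (a point): the middle of the panel's tilt hinge, 120 mm above the table and 30 mm in front of the swivel axis; turns with the swivel but not with the tilt: its -x axis points where the light faces, its y axis lies along the hinge, z up
- lamp_knob (a point): centre of the red ball knob, 24 mm across, on a thin 10 mm stem above the middle of the panel's top edge, 140 mm from the tilt hinge and 42 mm beyond the panel's edge; the handle to pinch for both tilting and swivelling. z points away from the hinge along the stem
- jug: white closed plastic jug with a blue cap, 90 mm across, 200 mm high; leave alone. Origin: centre of the underside
- scoop: blue plastic mug, 90 mm across and 90 mm high; leave alone. Origin: centre of the underside
- bowl: white bowl, 120 mm across, 55 mm high; leave alone. Origin: centre of the underside
- brush: brush lying on the table; leave alone. Origin: on its underside, about mid-length
- spatula: wooden-handled spatula lying on the table; leave alone. Origin: on its underside, about mid-length

How it is judged (in metres and radians):
On the way, in this order (a step that is already met when the one before it is completed fails the run):
1. the light faces the frame and is tilted to 45 degrees, let go, the frame still lying on its mat (value of joint lamp_tilt between 0.655 and 0.915 rad and x of frame in the frame of lamp_pivot below -0.15 m and y of frame in the frame of lamp_pivot between -0.055 and 0.055 m and z of frame in the frame of board below 0.03 m and contact force between each of lamp, frame and the fingers below 0.05 N), for 0.3 s.
2. the frame is lifted level, clear of its mat and cleats, held by the fingers (z of frame in the frame of board above 0.056 m and angle between frame's own z axis and vertical below 0.15 rad and contact force between frame and the fingers above 1 N and contact force between frame and board below 0.05 N), for 0.2 s.
At the end, for the whole second after the job is handed in: The frame is held by the fingers alone, underside 70-150 mm above the mat, centre within 50 mm of the board's centre in plan, level within 0.10 rad, still (0.03 m/s, 0.15 rad/s); lamp tilt 0.785 +-0.13 rad, its facing line passing within 55 mm of the frame's middle (value of joint lamp_tilt between 0.655 and 0.915 rad and x of frame in the frame of lamp_pivot below -0.15 m and y of frame in the frame of lamp_pivot between -0.055 and 0.055 m and z of frame in the frame of board between 0.096 and 0.176 m and horizontal distance between frame and board below 0.05 m and angle between frame's own z axis and vertical below 0.1 rad and contact force between frame and the fingers above 1 N and contact force between frame and board below 0.05 N and contact force between frame and lamp below 0.05 N and linear speed of frame below 0.03 m/s and angular speed of frame below 0.15 rad/s); the arm keeps its last pose, push and grip.
It fails at once if the moulding frame is tipped more than 0.25 rad (angle between frame's own z axis and vertical above 0.25 rad).
It fails at once if another thing on the table is moved more than 30 mm (distance of any of jug, scoop, bowl, brush, spatula from where it was at the start of the episode above 0.03 m).
It also fails if it takes over 51 s, if anything falls off the work surface, if the arm or the gripper's body presses on something with over 40 N, if the wrist force passes 120 N, or if a joint passes its speed limit or range.

## Working session

There is one attempt and no reset: what is moved stays moved. The work goes in short steps, Python scripts to look and compute and a shell command to move; the robot and the scene stay as the last step left them, time stands still between calls to the robot, and variables do not carry over. Pictures are saved under pics/ and viewed, and the job is handed in when it is done.

```bash
mkdir -p pics
python3 - <<'E'
from workcell import *
import cv2
s=observe()
for k in s: print(k,s[k])
for n in ["top","side","wrist"]:
    c=camera(n); cv2.imwrite(f"pics/a_{n}.png",c["pixels"][:,:,::-1]); print(n,c["mtx"].tolist(),c["extrinsics"].round(4).tolist())
E
```

```text
t 0.0
joint_pos [ 1.05839659  0.43524566  0.02493403  1.5740644  -0.01161838  1.13398424
 -0.07512405]
qd [ 0.00075627  0.00032722  0.00100223 -0.0004979   0.00097603  0.00051777
 -0.00120649]
joint_efforts [-2.03506879e-04 -6.70453048e+01  1.02527753e+00 -3.16213202e+01
  1.56313658e-02  1.23798012e-02 -1.57313256e-06]
eef_pos [ 248.79842376 -572.81555509  230.52405932]
eef_rot [ 9.79087779e-01  2.03436761e-01 -2.11446679e-04 -7.49188712e-04]
force [ 0.53481074 -0.1604331   0.70132798]
moment [0.00038927 0.0386684  0.00443598]
opening 85.4081562699707
top [[369.4973541158154, 0.0, 321.218676917496], [0.0, 369.4973541158154, 207.45126135105636], [0.0, 0.0, 1.0]] [[0.0247, -0.9997, -0.0086, 14.0946], [-0.9985, -0.0243, -0.0486, 455.9124], [0.0483, 0.0098, -0.9988, 1370.3544], [0.0, 0.0, 0.0, 1.0]]
side [[425.282873582544, 0.0, 313.0489860287924], [0.0, 425.282873582544, 194.73467611989804], [0.0, 0.0, 1.0]] [[-0.7648, -0.6438, 0.0235, 341.5247], [-0.3948, 0.4395, -0.8069, 308.0683], [0.5092, -0.6264, -0.5903, 1181.3192], [0.0, 0.0, 0.0, 1.0]]
wrist [[309.9450220663029, 0.0, 315.09482692934915], [0.0, 309.9450220663029, 200.8754064179851], [0.0, 0.0, 1.0]] [[0.3987, -0.9171, -0.0026, -624.0775], [-0.8808, -0.3837, 0.2774, -36.3965], [-0.2554, -0.1083, -0.9608, 379.4538], [0.0, 0.0, 0.0, 1.0]]
```

View pics/a_top.png

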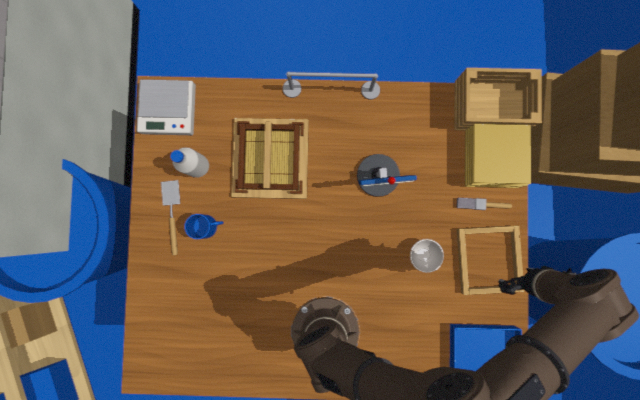

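View pics/a_side.png

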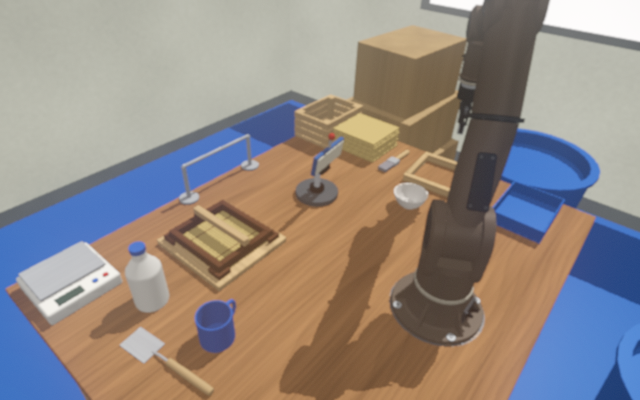

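View pics/a_wrist.png

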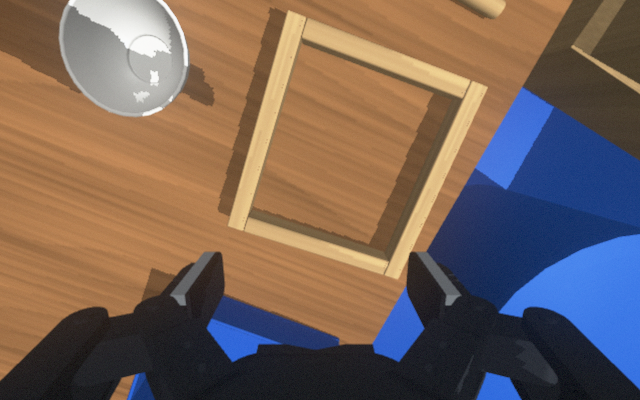

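The top picture shows the board with the frame at about (270,158), the lamp foot at (378,175) and the red knob at about (391,180), with the panel roughly facing -x. In the side view the knob is at about (332,136). Next I'll measure these.

```bash
cat > h.py <<'E'
from workcell import *
import cv2, numpy as np
def ray(c,u,v):
    K,T=np.array(c["mtx"]),np.array(c["extrinsics"]); R,t=T[:3,:3],T[:3,3]
    d=R.T@np.linalg.inv(K)@np.array([u,v,1.]); return -R.T@t,d
def atz(c,u,v,z):
    o,d=ray(c,u,v); return o+d*(z-o[2])/d[2]
def proj(c,P):
    P=np.atleast_2d(P); K,T=np.array(c["mtx"]),np.array(c["extrinsics"])
    q=(T[:3,:3]@P.T).T+T[:3,3]; q=(K@q.T).T; return q[:,:2]/q[:,2:]
def tri(cs,uvs):
    A=np.zeros((3,3));b=np.zeros(3)
    for c,(u,v) in zip(cs,uvs):
        o,d=ray(c,u,v); d=d/np.linalg.norm(d); M=np.eye(3)-np.outer(d,d); A+=M;b+=M@o
    return np.linalg.solve(A,b)
def cen(m):
    ys,xs=np.nonzero(m); return xs.mean(),ys.mean()
def red(c):
    p=c["pixels"].astype(int); return (p[...,0]>110)&(p[...,1]<60)&(p[...,2]<60)
E
python3 - <<'E'
from h import *
C={n:camera(n) for n in ["top","side"]}
for q in ["lamp_knob","lamp","frame","frame_grip","board","lamp_pivot"]:
    for n in C:
        r=outline_of(n,q)
        for d in r[:3]: print(q,n,round(d["p"],2),d["bbox"],np.round(cen(d["mask"]),1),d["mask"].sum())
for n in C:
    m=red(C[n]).astype(np.uint8); k,l,s,ce=cv2.connectedComponentsWithStats(m); print(n,s[1:].tolist(),ce[1:].round(1).tolist())
for q,z in [("board",20),("frame",30)]:
    m=outline_of("top",q)[0]["mask"].astype(np.uint8)
    cs,_=cv2.findContours(m,0,2); c=max(cs,key=cv2.contourArea); r=cv2.minAreaRect(cv2.convexHull(c)); bx=cv2.boxPoints(r)
    zz=20 if q=="board" else 56
    P=np.array([atz(C["top"],u,v,zz) for u,v in bx]); print(q,r,P.round(1).tolist(),P.mean(0).round(1), [np.linalg.norm(P[i]-P[i-1]).round(0) for i in range(4)])
for n in C:
    i=C[n]["pixels"]; 
    if n=="top": s=i[90:240,210:460]
    else: s=i[120:300,140:380]
    cv2.imwrite(f"pics/b_{n}.png",cv2.resize(s,None,fx=3,fy=3,interpolation=2)[:,:,::-1])
E
```

```text
lamp_knob top 0.57 [358.0, 174.8, 418.9, 186.1] [387.5 180. ] 351
lamp_knob side 0.97 [309.8, 134.1, 342.0, 174.7] [327.1 154.8] 609
lamp top 0.85 [356.6, 153.9, 416.2, 197.1] [380.2 175.5] 1555
lamp side 0.67 [296.9, 135.5, 343.9, 205.2] [320.8 177.1] 1641
frame top 0.93 [238.8, 125.8, 301.1, 186.7] [267.6 156.2] 1781
frame side 0.68 [170.9, 198.2, 272.1, 274.0] [221.4 233.3] 3048
frame_grip top 0.72 [240.9, 123.7, 300.3, 189.5] [267.1 155.6] 1760
frame_grip top 0.2 [171.5, 144.9, 209.4, 176.1] [189.8 161.9] 807
frame_grip side 0.72 [165.5, 199.1, 272.8, 271.0] [221.8 233.6] 2668
board top 0.83 [235.7, 115.4, 308.6, 198.7] [270.6 159.2] 3955
board top 0.37 [237.5, 123.6, 303.0, 185.7] [267.5 155.9] 2173
board top 0.34 [357.7, 177.0, 419.1, 185.8] [387.5 180. ] 384
board side 0.83 [155.0, 207.5, 287.8, 290.6] [221.5 249.5] 3742
lamp_pivot top 0.55 [360.5, 167.0, 416.6, 187.6] [385.2 177.8] 532
lamp_pivot side 0.74 [306.9, 131.9, 343.5, 193.8] [324.7 162.3] 932
top [[181, 125, 2, 2, 4], [389, 177, 6, 7, 34]] [[181.5, 125.5], [391.4, 180.0]]
side [] []
board ((269.947265625, 158.0301513671875), (74.92123413085938, 79.54523468017578), 1.1934894323349) [[485.8, 359.9, 20.0], [786.2, 364.6, 20.0], [786.5, 82.2, 20.0], [486.7, 80.5, 20.0]] [636.3 221.8  20. ] [np.float64(279.0), np.float64(300.0), np.float64(282.0), np.float64(300.0)]
frame ((268.5189208984375, 155.68649291992188), (60.495269775390625, 67.47013092041016), 1.3322198390960693) [[514.0, 330.6, 56.0], [762.2, 333.7, 56.0], [761.9, 111.8, 56.0], [514.1, 110.7, 56.0]] [638.1 221.7  56. ] [np.float64(220.0), np.float64(248.0), np.float64(222.0), np.float64(248.0)]
```

View pics/b_top.png

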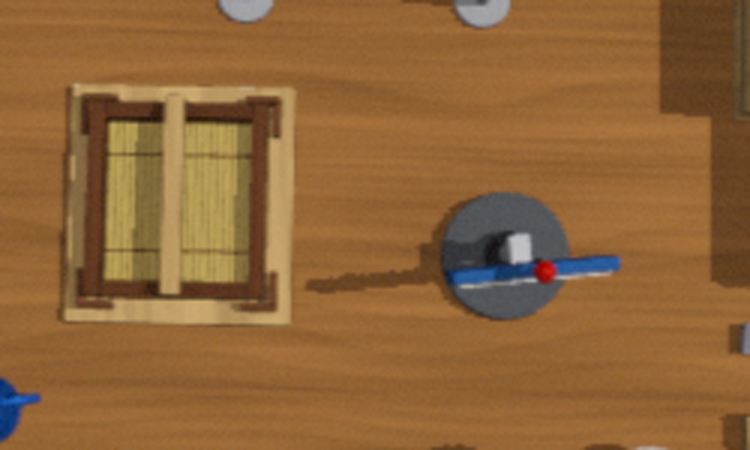

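View pics/b_side.png

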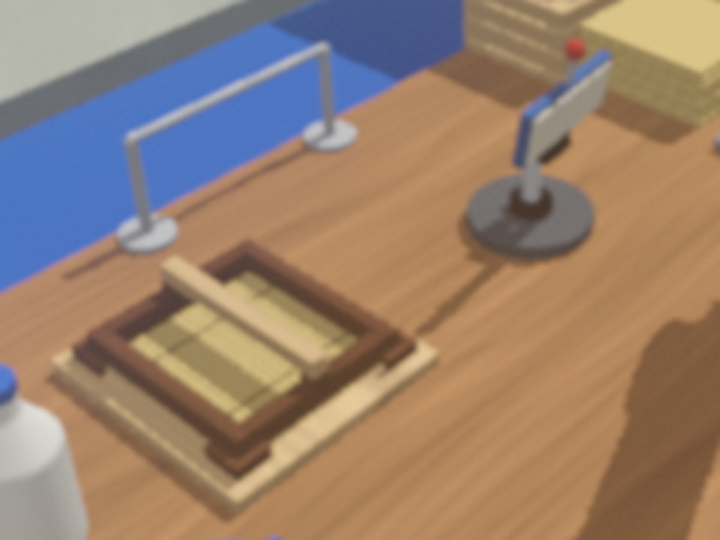

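Run:
```python
from h import *
C={n:camera(n) for n in ["top","side"]}
i=C["top"]["pixels"].astype(int)
m=(i.max(2)<100)&(i.max(2)-i.min(2)<16)&(i.max(2)>35); mm=np.zeros_like(m); mm[150:202,352:405]=m[150:202,352:405]
ys,xs=np.nonzero(mm); (ce,r)=cv2.minEnclosingCircle(np.stack([xs,ys],1).astype(np.float32)); print(ce,r)
L=atz(C["top"],*ce,22); print("lamp",L.round(1), r*1370/369)
p=C["side"]["pixels"].astype(int); m=(p[...,0]-np.maximum(p[...,1],p[...,2])>50); m[:120]=0;m[:,:322]=0;m[150:]=0;m[:,342:]=0
# saturated red
m&=(p[...,1]<90); print(cen(m),m.sum())
k=tri([C["top"],C["side"]],[(391.4,180.0),cen(m)]); print("knob",k.round(1),[proj(C[n],k).round(1) for n in C])
d=k[:2]-L[:2]
# model: pivot=L+30f ; knob = pivot+140(sin t f, cos t z)
for n in C: print(n)
print("r",np.hypot(*d),"ang",np.arctan2(-d[1],-d[0]),"tilt from z",np.arccos(min(1,(k[2]-120)/140)), "from r",np.arcsin((np.hypot(*d)-30)/140))
f=np.array([638,222])-L[:2]; print("target swivel",np.arctan2(-f[1],-f[0]),np.hypot(*f))
```

```text
(377.88623046875, 174.9051055908203) 21.11406898498535
lamp [ 581.2 -182.6   22. ] 78.39098783043342
(np.float64(331.25925925925924), np.float64(136.40740740740742)) 27
knob [ 534.  -190.3  258.2] [array([[391.2, 179.8]]), array([[331.5, 136.4]])]
top
side
r 47.87367661459368 ang 0.16068001811943255 tilt from z 0.15931043176361673 from r 0.1280185092321077
target swivel -1.710215103783364 408.58443135066193
```

```bash
python3 -m inch '[[0,0,0.14,10,15,40,1],[0,0,0.28,40,50,60,1],[0,0,0.42,70,90,80,1],[0,0,0.56,100,130,100,1],[0,0,0.7,130,170,110,1],[0,0,0.84,160,210,110,1],[0,0,0.98,190,250,110,1],[0,0,1.12,215,290,110,1],[0,0,1.26,235,320,110,1],[0,0,1.4,250,350,110,1],[0,0,1.54,260,360,110,1],[0,0,1.68,260,360,110,1]]' 30
```

```text
t: 2.25
eef_pos: [510.5, -210.3, 341.5]
eef_rot: [0.497, 0.867, 0.001, 0.0]
force: [-0.4, 0.0, 0.6]
opening: 85.7
```

```bash
python3 -m inch '[[0,0,0.14,0,0,0,1],[0,0,0.28,0,0,0,1],[0,0,0.42,0,0,0,1],[0,0,0.56,0,0,0,1],[0,0,0.7,0,0,0,1],[0,0,0.84,0,0,0,1],[0,0,0.98,0,0,0,1],[0,0,1.12,0,0,0,1],[0,0,1.18,0,0,0,1],[0,0,1.18,0,0,0,1],[0,0,1.18,0,0,0,1]]'
python3 - <<'E'
from h import *
from scipy.spatial.transform import Rotation as Ro
s=observe(); print(s["joint_pos"].round(2),Ro.from_quat(s["eef_rot"]).as_matrix().round(3))
for n in ["top","side","wrist"]:
    c=camera(n); cv2.imwrite(f"pics/c_{n}.png",c["pixels"][:,:,::-1])
    if n=="wrist":
        m=red(c).astype(np.uint8); k,l,st,ce=cv2.connectedComponentsWithStats(m); print(st[1:].tolist(),ce[1:].round(1).tolist()); print("pred",proj(c,[[534,-190,258]]))
E
```

```text
t: 3.35
eef_pos: [509.0, -213.4, 341.3]
eef_rot: [-0.063, 0.998, 0.0, 0.0]
force: [0.4, -0.3, 0.0]
opening: 85.4
[ 0.8   0.32 -0.67  1.54  0.2   1.36  1.81] [[-0.992 -0.125  0.   ]
 [-0.125  0.992  0.   ]
 [-0.     0.    -1.   ]]
[[327, 227, 28, 29, 426], [333, 247, 1, 1, 1], [335, 247, 1, 1, 1]] [[340.8, 240.9], [333.0, 247.0], [335.0, 247.0]]
pred [[340.3437641  240.97074048]]
```

View pics/c_wrist.png

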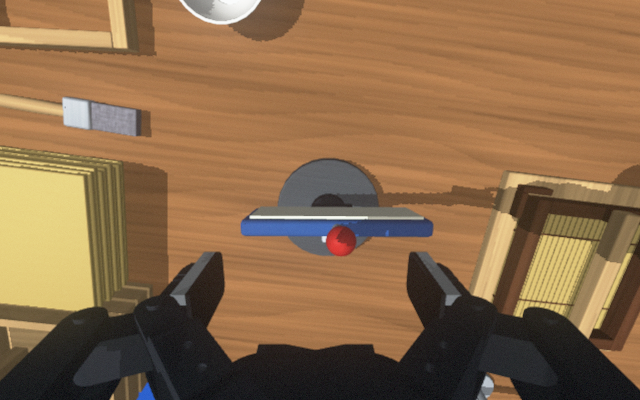

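View pics/c_side.png

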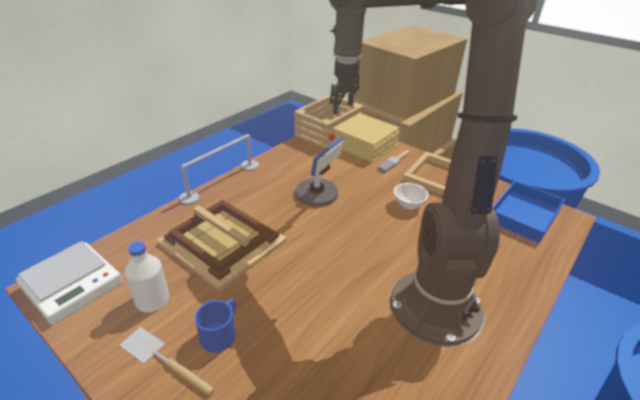

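Wrist view: the knob is at (341,241), the panel runs parallel to the jaw axis, and the reprojection agrees within 0.5 px. I'll go over the knob, lower and pinch.

```bash
python3 -m inch '[[0,0,0,13,12,0,1],[0,0,0,25,23,-10,1],[0,0,0,25,23,-40,1],[0,0,0,25,23,-70,1],[0,0,0,25,23,-90,1],[0,0,0,25,23,-103,1],[0,0,0,25,23,-103,1]]' 30
python3 - <<'E'
from h import *
for n in ["wrist","side"]:
    c=camera(n); cv2.imwrite(f"pics/d_{n}.png",c["pixels"][:,:,::-1])
E
```

```text
t: 4.2
eef_pos: [533.1, -190.2, 236.9]
eef_rot: [-0.064, 0.998, 0.0, -0.001]
force: [-1.3, 0.1, -0.7]
opening: 85.0
```

View pics/d_wrist.png

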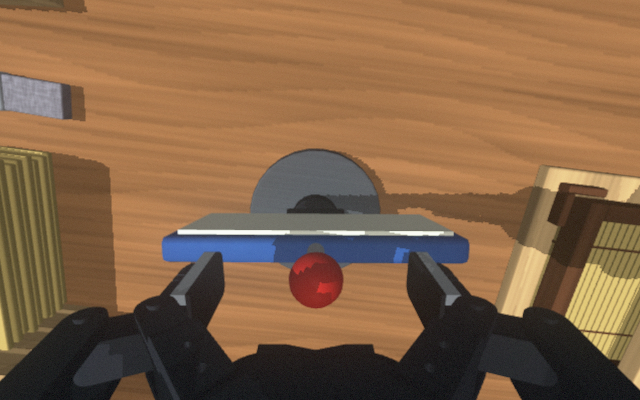

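The knob is at (316,280), centred between the fingers. I'll close on it.

```bash
python3 -m inch '[[0,0,0,0,0,0,0],[0,0,0,0,0,0,0],[0,0,0,0,0,0,0],[0,0,0,0,0,0,0],[0,0,0,0,0,0,0],[0,0,0,0,0,0,0],[0,0,0,0,0,0,0],[0,0,0,0,0,0,0]]' 40
python3 - <<'E'
from h import *
c=camera("wrist"); cv2.imwrite(f"pics/e_wrist.png",c["pixels"][:,:,::-1])
# plan: axis L, radius 48
s=observe(); p=s["eef_pos"]; L=np.array([581.2,-182.6])
d=p[:2]-L; print(p,d,s["opening"],s["force"])
for k in range(0,15):
    a=-min(k*0.14,1.84); R=np.array([[np.cos(a),-np.sin(a)],[np.sin(a),np.cos(a)]]); print(round(a,2),(R@d-d).round(0))
E
```

```text
t: 5.1
eef_pos: [534.1, -190.1, 238.8]
eef_rot: [-0.064, 0.998, -0.0, 0.0]
force: [-1.3, 0.6, 5.8]
opening: 21.5
[ 534.1252725  -190.06182558  238.79220738] [-47.0747275   -7.46182558] 21.491891637550424 [-2.04472344  0.48092571  5.66643083]
-0.0 [0. 0.]
-0.14 [-1.  7.]
-0.28 [-0. 13.]
-0.42 [ 1. 20.]
-0.56 [ 3. 26.]
-0.7 [ 6. 32.]
-0.84 [10. 38.]
-0.98 [15. 42.]
-1.12 [20. 47.]
-1.26 [26. 50.]
-1.4 [32. 53.]
-1.54 [38. 54.]
-1.68 [45. 55.]
-1.82 [51. 55.]
-1.84 [52. 55.]
```

View pics/e_wrist.png

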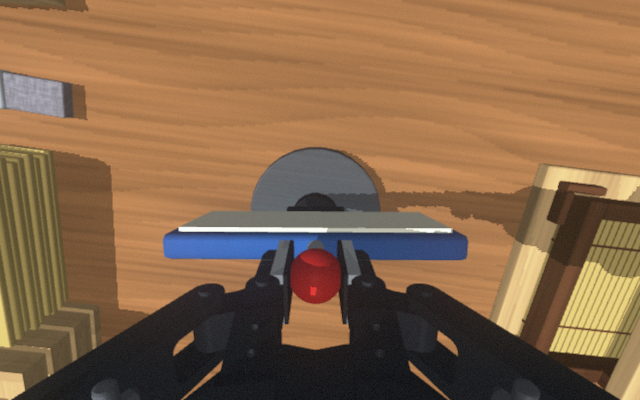

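```bash
python3 -m inch '[[0,0,-0.07,0,3,0,0],[0,0,-0.14,-1,7,0,0],[0,0,-0.21,0,10,0,0],[0,0,-0.28,0,13,0,0],[0,0,-0.35,1,17,0,0],[0,0,-0.42,1,20,0,0],[0,0,-0.49,2,23,0,0],[0,0,-0.56,3,26,0,0],[0,0,-0.63,5,29,0,0],[0,0,-0.7,6,32,0,0],[0,0,-0.7,6,32,0,0]]'
python3 - <<'E'
from h import *
for n in ["wrist"]:
    c=camera(n); cv2.imwrite(f"pics/f_{n}.png",c["pixels"][:,:,::-1])
s=observe(); p=s["eef_pos"]; L=np.array([581.2,-182.6])
d=p[:2]-L; print(p,d,np.hypot(*d),s["opening"],s["force"],s["moment"])
E
```

```text
t: 6.25
eef_pos: [541.2, -157.2, 238.8]
eef_rot: [0.282, 0.959, 0.001, 0.001]
force: [3.7, 3.1, 2.4]
opening: 21.5
[ 541.1694007  -157.24615764  238.80255417] [-40.0305993   25.35384236] 47.384240019352525 21.719305587086378 [4.70433035 2.7210021  2.6598025 ] [ 0.80503409 -0.88721976  0.15412878]
```

View pics/f_wrist.png

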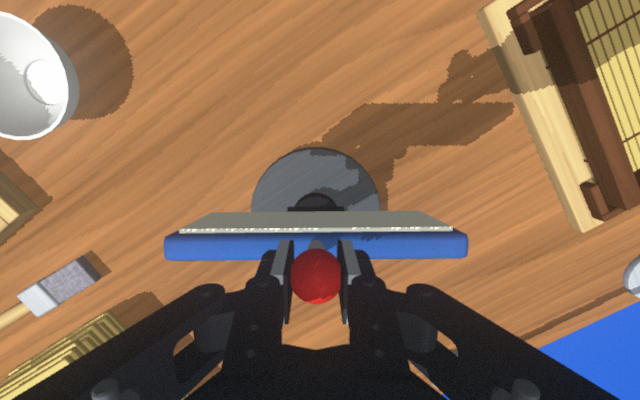

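```bash
python3 -m inch '[[0,0,-0.1,3,4,0,0],[0,0,-0.2,6,8,0,0],[0,0,-0.3,10,11,0,0],[0,0,-0.42,14,15,0,0],[0,0,-0.56,20,18,0,0],[0,0,-0.7,26,21,0,0],[0,0,-0.84,32,22,0,0],[0,0,-0.98,39,23,0,0],[0,0,-1.06,42,23,0,0],[0,0,-1.14,46,23,0,0],[0,0,-1.14,46,23,0,0]]'
python3 - <<'E'
from h import *
from scipy.spatial.transform import Rotation as Ro
for n in ["wrist","top","side"]:
    c=camera(n); cv2.imwrite(f"pics/g_{n}.png",c["pixels"][:,:,::-1])
s=observe(); p=s["eef_pos"]; L=np.array([581.2,-182.6])
d=p[:2]-L; print(p,d,np.hypot(*d),s["opening"],s["force"],s["moment"]); R=Ro.from_quat(s["eef_rot"]).as_matrix();print(R.round(3),s["joint_pos"].round(2))
E
```

```text
t: 7.4
eef_pos: [587.1, -134.2, 239.0]
eef_rot: [0.755, 0.656, 0.001, 0.0]
force: [3.0, 4.1, 4.5]
opening: 21.8
[ 587.05561174 -134.45692697  239.03005262] [ 5.85561174 48.14307303] 48.49787283611322 21.386420752056083 [4.28960782 3.94448225 4.31845371] [ 0.748667   -0.7385449   0.10543151]
[[ 0.138  0.99   0.002]
 [ 0.99  -0.138  0.001]
 [ 0.001  0.002 -1.   ]] [ 0.33  0.41 -0.28  1.6   0.12  1.14 -0.11]
```

View pics/g_wrist.png

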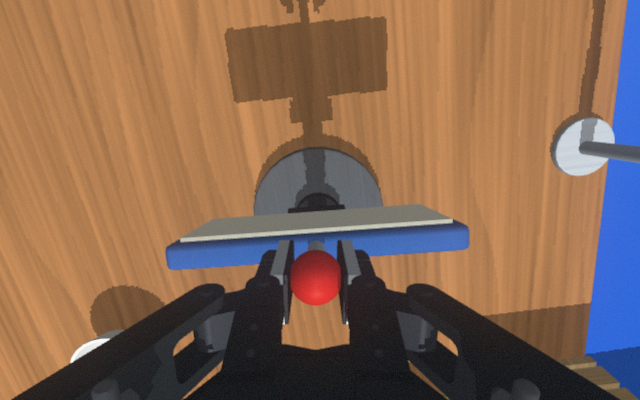

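View pics/g_side.png

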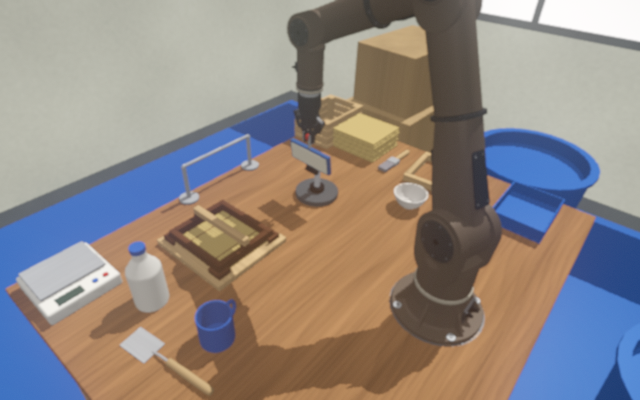

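```bash
python3 -m inch '[[0,0,0,1,8,-1,0],[0,0,0,2,16,-3,0],[0,0,0,4,26,-6,0],[0,0,0,5,35,-10,0],[0,0,0,7,45,-14,0],[0,0,0,8,54,-19,0],[0,0,0,9,61,-24,0],[0,0,0,10,67,-29,0],[0,0,0,11,73,-34,0],[0,0,0,12,79,-40,0],[0,0,0,12,79,-40,0]]'
python3 - <<'E'
from h import *
for n in ["wrist","top","side"]:
    c=camera(n); cv2.imwrite(f"pics/i_{n}.png",c["pixels"][:,:,::-1])
s=observe(); p=s["eef_pos"]; print(p,s["opening"],s["force"],s["moment"])
E
```

```text
t: 8.65
eef_pos: [597.5, -55.5, 197.3]
eef_rot: [0.755, 0.656, -0.0, -0.001]
force: [0.6, 2.7, -0.4]
opening: 21.8
[597.52868861 -56.10026403 197.85100116] 21.509423897235887 [-0.31070437  2.91224859 -1.65755699] [ 0.4002507   0.13536332 -0.00103229]
```

View pics/i_wrist.png

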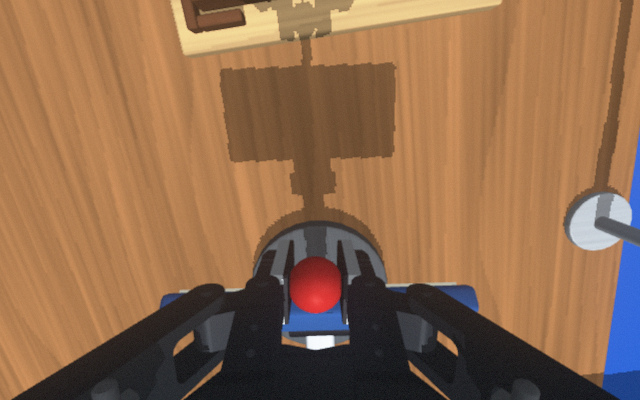

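View pics/i_side.png

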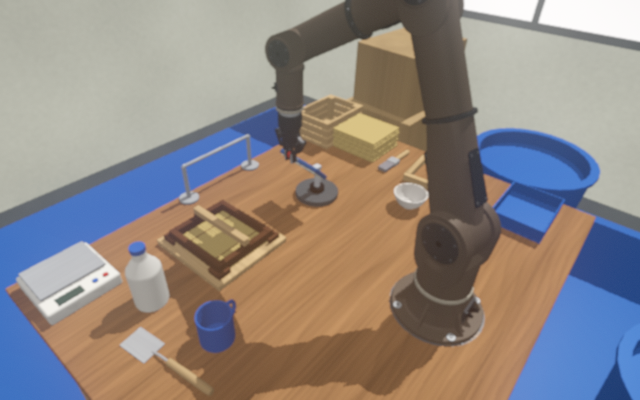

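The knob sits at (316,285) between the pads and the panel leans forward. I'll open and go straight up.

```bash
python3 -m inch '[[0,0,0,0,0,0,1],[0,0,0,0,0,0,1],[0,0,0,0,0,0,1],[0,0,0,0,0,0,1],[0,0,0,0,0,0,1],[0,0,0,0,0,0,1],[0,0,0,0,0,20,1],[0,0,0,0,0,50,1],[0,0,0,0,0,90,1],[0,0,0,0,0,120,1],[0,0,0,0,0,120,1]]'
python3 - <<'E'
from h import *
C={}
for n in ["wrist","top","side"]:
    c=C[n]=camera(n); cv2.imwrite(f"pics/j_{n}.png",c["pixels"][:,:,::-1])
c=C["wrist"];m=red(c).astype(np.uint8); k,l,st,ce=cv2.connectedComponentsWithStats(m); j=1+st[1:,4].argmax(); print(st[j],ce[j])
uv=ce[j]
p=C["side"]["pixels"].astype(int); m=(p[...,0]-np.maximum(p[...,1],p[...,2])>50)&(p[...,1]<90); q=proj(C["side"],[[599,-55,219]])[0]; print(q)
m2=np.zeros_like(m);y,x=int(q[1]),int(q[0]);m2[y-15:y+15,x-15:x+15]=m[y-15:y+15,x-15:x+15]; print(m2.sum(),cen(m2))
k=tri([C["wrist"],C["side"]],[uv,cen(m2)]); print(k)
L=np.array([581.2,-182.6]); d=k[:2]-L; r=np.hypot(*d); a=np.arctan2(-d[1],-d[0]); print(r,"swivel",a,"tilt z",np.arccos((k[2]-120)/140),"r",np.arcsin((r-30)/140))
f=np.array([638,222])-L; u=d/r; print("lateral miss", u[0]*f[1]-u[1]*f[0])
E
```

```text
t: 9.9
eef_pos: [600.0, -56.0, 323.2]
eef_rot: [0.755, 0.655, 0.003, 0.003]
force: [-0.2, 0.8, 0.0]
opening: 85.4
[298 191  28  26 495] [311.56969697 203.28686869]
[289.81318532 155.2234959 ]
25 (np.float64(290.36), np.float64(154.24))
[598.04254774 -57.12012381 222.29644155]
126.60517660223 swivel -1.7042239371614296 tilt z 0.7514659008900235 r 0.7615401388930835
lateral miss -2.4703741221757696
```

View pics/j_wrist.png

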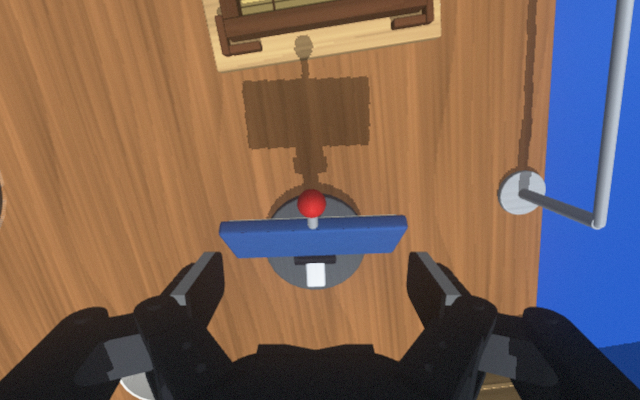

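View pics/j_side.png

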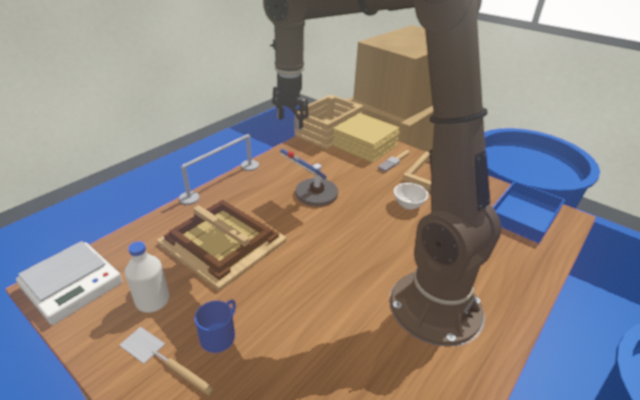

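View pics/j_top.png

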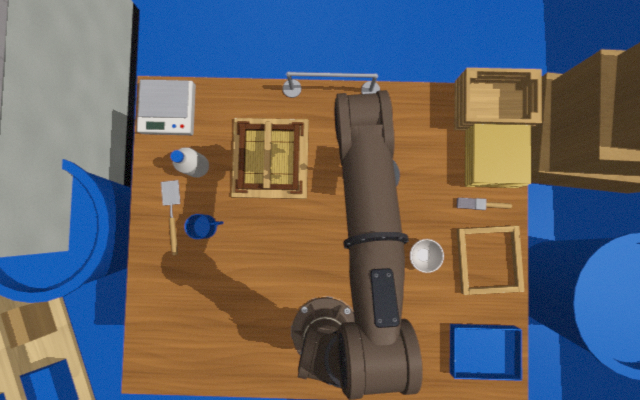

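Run:
```python
from h import *
c=camera("wrist"); p=c["pixels"].astype(int)
m=((p[...,2]-p[...,0])>50)&(p[...,2]>70); m[:200]=0; m[275:]=0; m[:,:205]=0;m[:,420:]=0
ys,xs=np.nonzero(m); h=cv2.approxPolyDP(cv2.convexHull(np.stack([xs,ys],1).astype(np.int32)),4,True)[:,0]; print(h.tolist())
L=np.array([581.2,-182.6,0])
for s in (-1.65,-1.70,-1.75):
  for t in (.75,):
    f=np.array([-np.cos(s),-np.sin(s),0]); hy=np.array([-f[1],f[0],0]); z=np.array([0,0,1.])
    P=L+30*f+120*z; u=np.sin(t)*f+np.cos(t)*z; n=np.cos(t)*f-np.sin(t)*z
    pts=[P+a*hy+b*u-8*n for b in (98,23) for a in (90,-90)]+[P+140*u]
    print(s,proj(c,pts).round(0).tolist())
```

```text
[[412, 227], [396, 253], [240, 258], [222, 236], [227, 225], [397, 218], [410, 219]]
-1.65 [[212.0, 239.0], [410.0, 228.0], [235.0, 262.0], [394.0, 253.0], [307.0, 206.0]]
-1.7 [[217.0, 235.0], [414.0, 233.0], [236.0, 258.0], [396.0, 257.0], [315.0, 205.0]]
-1.75 [[221.0, 230.0], [419.0, 237.0], [238.0, 255.0], [397.0, 260.0], [323.0, 206.0]]
```

```bash
python3 -m inch '[[0,0,0.14,0,30,0,1],[0,0,0.28,3,65,0,1],[0,0,0.42,6,100,0,1],[0,0,0.56,10,135,0,1],[0,0,0.7,15,170,0,1],[0,0,0.84,20,200,0,1],[0,0,0.98,25,230,0,1],[0,0,1.12,30,250,0,1],[0,0,1.26,35,265,0,1],[0,0,1.4,38,275,0,1],[0,0,1.54,38,278,0,1],[0,0,1.68,38,278,0,1]]'; python3 -m inch '[[0,0,0.03,0,0,0,1],[0,0,0.03,0,0,0,1],[0,0,0.03,0,0,0,1]]'
python3 - <<'E'
from h import *
from scipy.spatial.transform import Rotation as Ro
C={}
for n in ["wrist","top"]:
    c=C[n]=camera(n); cv2.imwrite(f"pics/k_{n}.png",c["pixels"][:,:,::-1])
s=observe(); print(s["eef_pos"],Ro.from_quat(s["eef_rot"]).as_matrix().round(3).tolist())
for P in ([638,222,88],[758,222,88],[518,222,88]): print(proj(C["wrist"],P))
E
```

```text
t: 11.3
eef_pos: [635.3, 222.5, 316.4]
eef_rot: [0.012, 1.0, -0.0, -0.001]
force: [-0.3, 0.1, -0.3]
opening: 85.3
t: 11.6
eef_pos: [635.9, 221.4, 317.8]
eef_rot: [0.003, 1.0, -0.0, -0.0]
force: [0.4, 0.6, -0.4]
opening: 85.5
[635.93472055 221.55775013 318.15128531] [[-1.0, 0.004, -0.0], [0.004, 1.0, -0.0], [0.0, -0.0, -1.0]]
[[315.41235933 173.3080766 ]]
[[315.82363088 262.47101557]]
[[314.92156966  66.90575008]]
```

View pics/k_wrist.png

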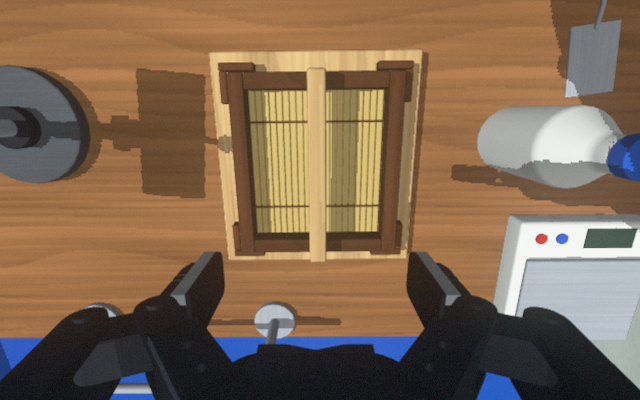

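View pics/k_top.png

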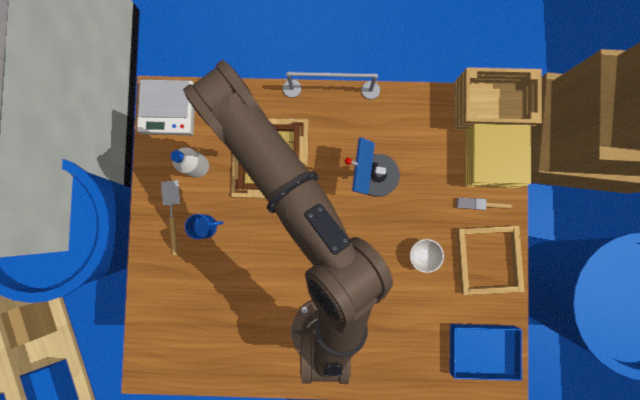

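```bash
python3 -m inch '[[0,0,0,2,1,-40,1],[0,0,0,2,1,-80,1],[0,0,0,2,1,-120,1],[0,0,0,2,1,-160,1],[0,0,0,2,1,-190,1],[0,0,0,2,1,-215,1],[0,0,0,2,1,-235,1],[0,0,0,2,1,-250,1],[0,0,0,2,1,-261,1],[0,0,0,2,1,-261,1]]' 60;  python3 - <<'E'
from h import *
for n in ["wrist","side"]:
    c=camera(n); cv2.imwrite(f"pics/l_{n}.png",c["pixels"][:,:,::-1])
E
```

```text
t: 12.7
eef_pos: [637.4, 222.3, 56.1]
eef_rot: [0.001, 1.0, -0.0, -0.001]
force: [-0.3, -0.5, -0.1]
opening: 85.5
```

View pics/l_wrist.png

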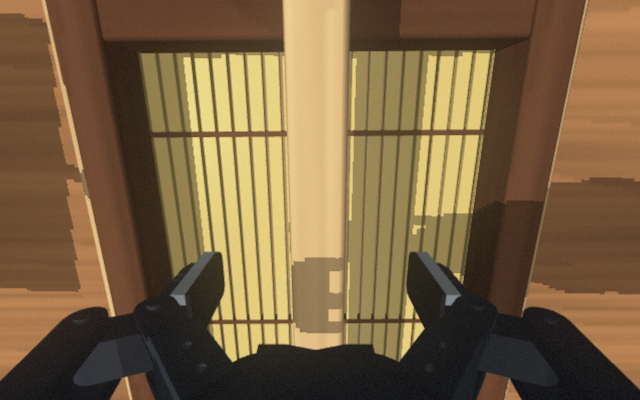

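View pics/l_side.png

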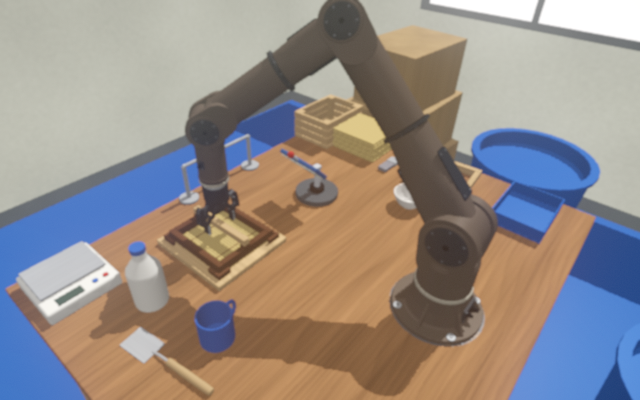

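The bar (columns 290-345) lies centred between the fingers. Closing.

```bash
python3 -m inch '[[0,0,0,0,0,0,0],[0,0,0,0,0,0,0],[0,0,0,0,0,0,0],[0,0,0,0,0,0,0],[0,0,0,0,0,0,0],[0,0,0,0,0,0,0],[0,0,0,0,0,0,0],[0,0,0,0,0,0,0]]' 60; python3 -m inch '[[0,0,0,0,0,5,0],[0,0,0,0,0,10,0],[0,0,0,0,0,15,0],[0,0,0,0,0,20,0],[0,0,0,0,0,20,0]]'
python3 - <<'E'
from h import *
print(observe()["moment"])
for n in ["wrist","side"]:
    c=camera(n); cv2.imwrite(f"pics/m_{n}.png",c["pixels"][:,:,::-1])
E
```

```text
t: 13.6
eef_pos: [638.2, 222.9, 57.8]
eef_rot: [0.001, 1.0, 0.0, 0.0]
force: [-1.2, -0.6, 5.8]
opening: 21.1
t: 14.1
eef_pos: [638.4, 223.0, 78.3]
eef_rot: [0.001, 1.0, 0.0, 0.001]
force: [-0.4, 1.0, -1.7]
opening: 21.2
[0.02026477 0.05659782 0.01918705]
```

View pics/m_wrist.png

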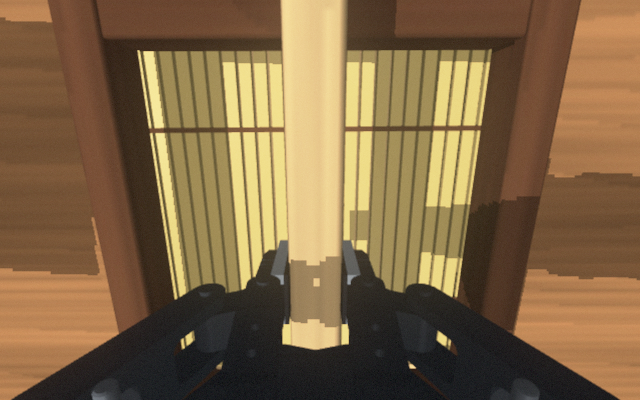

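View pics/m_side.png

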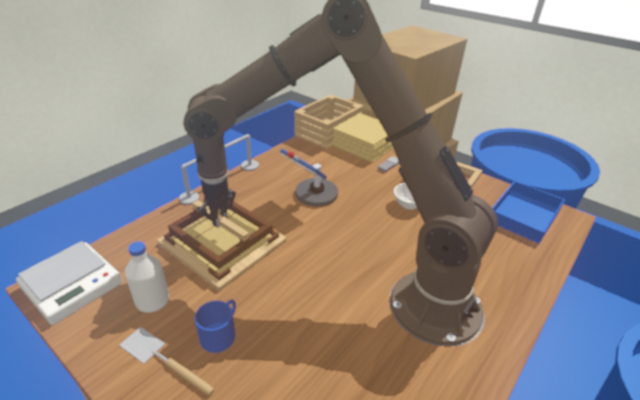

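The frame has risen with the fingers, level. I'll lift the remaining 80 mm.

```bash
python3 -m inch '[[0,0,0,0,0,8,0],[0,0,0,0,0,18,0],[0,0,0,0,0,30,0],[0,0,0,0,0,42,0],[0,0,0,0,0,54,0],[0,0,0,0,0,66,0],[0,0,0,0,0,75,0],[0,0,0,0,0,81,0],[0,0,0,0,0,81,0],[0,0,0,0,0,81,0],[0,0,0,0,0,81,0],[0,0,0,0,0,81,0]]'
python3 - <<'E'
from h import *
s=observe();print(s["moment"],s["force"],s["qd"].round(3))
C={}
for n in ["wrist","side","top"]:
    c=C[n]=camera(n); cv2.imwrite(f"pics/n_{n}.png",c["pixels"][:,:,::-1])
i=C["side"]["pixels"][120:300,140:380].copy()
c0=np.array([638,223,127]);P=[c0+[a*120,b*110,30] for a,b in((1,1),(1,-1),(-1,-1),(-1,1))]
im=cv2.resize(i,None,fx=3,fy=3,interpolation=2)[:,:,::-1].copy()
q=((proj(C["side"],P)-[140,120])*3+1).round().astype(int); cv2.polylines(im,[q],True,(0,255,0),1); cv2.imwrite("pics/o.png",im)
E
```

```text
t: 15.4
eef_pos: [637.8, 222.5, 157.7]
eef_rot: [0.001, 1.0, -0.0, -0.0]
force: [-0.2, -0.2, -2.0]
opening: 21.2
[ 0.00041045  0.00686446 -0.01747242] [-0.16689159 -0.20586928 -2.02056083] [-0.001 -0.001 -0.001 -0.003 -0.001  0.     0.   ]
```

View pics/o.png

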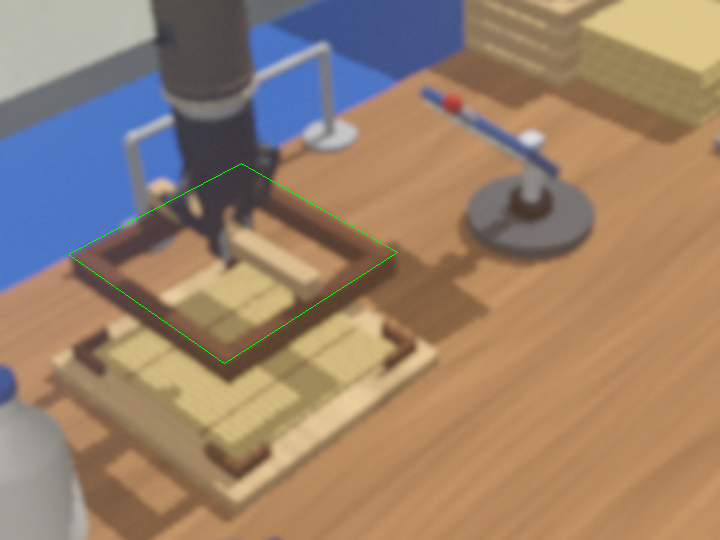

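View pics/n_wrist.png

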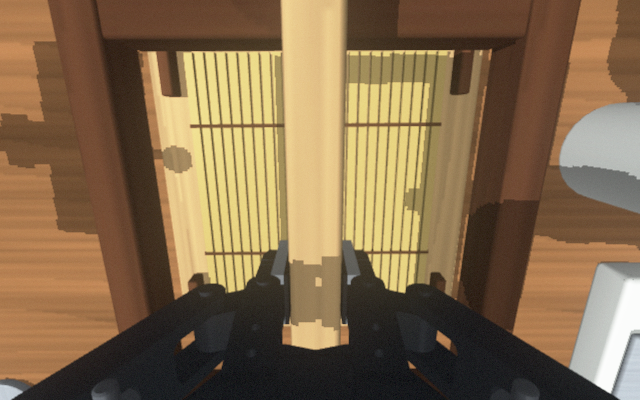

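View pics/n_top.png

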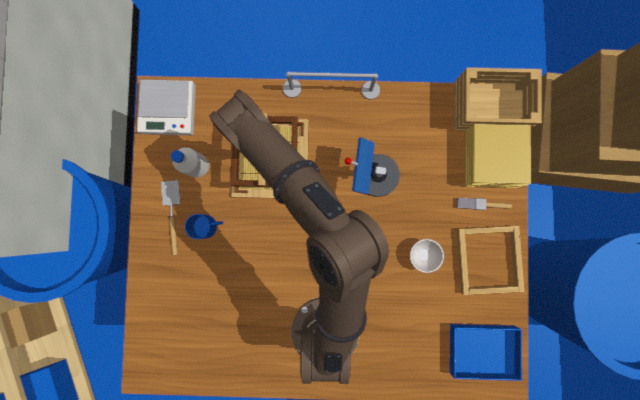

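The frame's top rim matches the level outline predicted at 127 mm. One last check of the lamp, then I'll hand in.

Run:
```python
from h import *
C={n:camera(n) for n in("top","side")}
m=red(C["top"]); m[:,:330]=0;m[:,365:]=0;m[200:]=0;m[:140]=0
p=C["side"]["pixels"].astype(int); q=(p[...,0]-np.maximum(p[...,1],p[...,2])>50)&(p[...,1]<90); q[:140]=0;q[170:]=0;q[:,:275]=0;q[:,305:]=0
k=tri([C["top"],C["side"]],[cen(m),cen(q)]); print(cen(m),cen(q),k)
L=np.array([581.2,-182.6]); d=k[:2]-L; r=np.hypot(*d); u=d/r; f=np.array([638,223])-L
print("swivel",np.arctan2(-d[1],-d[0]),"tilt",np.arccos((k[2]-120)/140),np.arcsin((r-30)/140),"miss",u[0]*f[1]-u[1]*f[0])
s=observe(); print(s["eef_pos"],s["opening"],s["force"],s["t"])
close_job()
```

```text
(np.float64(347.6111111111111), np.float64(160.86111111111111)) (np.float64(290.1304347826087), np.float64(154.2173913043478)) [596.73109033 -56.20843788 223.00915454]
swivel -1.6930641368365418 tilt 0.7439790783363167 0.7688394410694873 miss -6.907610597778017
[637.93328197 222.72406734 158.1788606 ] 21.587421462093427 [-0.48155934 -0.04824893 -1.80971232] 15.65
the job is handed in; nothing more can be done
```

I turned and tilted the light to face the frame, let go of it, then lifted the frame by its grip bar. The job was handed in at 15.7 s with the frame still held; no verdict was reported.

**Light:** I pinched the red knob, swivelled the light by about -1.84 rad and tilted it forward before releasing it. The last camera check gave a tilt of about 0.74–0.77 rad, against the allowed 0.655–0.915. The facing line passes about 7 mm from the frame's middle. The panel's edge in the wrist picture suggested a swivel of about -1.675 rad instead of -1.69, which would make the miss about 14 mm. Both are well inside the 55 mm limit.

**Frame:** It is held level about 101 mm above the mat, estimated from the gripper height, and centred within about 2 mm of the board. In the side picture its rim matched the level outline I predicted. The arm was still.

**Odd readings:**
- **Finger opening:** it read about 21.5 mm on both the 24 mm knob and the 22 mm bar. The knob reading is low, but I saw no slip while lifting. On the knob there was only a lag of about 0.05 rad late in the swivel.
- **Lift force:** it was only about 2 N, at the low end for a 0.2–0.45 kg frame, but the pictures show the frame clear of the mat.

**Other things on the table:** I saw no change in the top and side pictures, but I did not measure them.

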